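# Lock the service port and hold the leak-check coupler on its nipple

## Task

Get the bench vacuum pump ready for its leak check: first swing the port's lock ring by its upright post all the way round to the locked mark, against its stop. Then pick up the leak-check coupler by its square grip and press it squarely onto the tilted nipple until it snaps and its mouth is fully home on the nipple's seat. Finish while still gripping the coupler and holding it fully home against the valve spring; leave the jar, the bottle and the slide box where they are.

Things in the scene. Friction and masses are not known exactly. Their poses are not given: they have to be found in the camera images.
- lock_ring (a joint): angle of the pump's lock ring about its vertical axis, rad. Starts between 0 and 0.5; 1.5 is locked (end stop, the lug over the white mark on the base plate). It grows counter-clockwise seen from above. It is stiff (about 2.5 N at the post) and stays where it is left.
- ring_post (a point): point on the centre line of the lock ring's upright steel post, 11 mm below the post's top. The post is round, 12 mm in diameter, and stands clear above its flat steel lug for 45 mm (34 mm below this point to 11 mm above it); it stands on the end of the lug, 82 mm from the ring's axis, and the top is 95 mm above the bench. The frame turns with the ring.
- pump: the vacuum pump, fixed to the bench. Origin on the lock ring's axis, at bench level; its -x faces roughly towards the robot. Its grey base plate, 15 mm thick and 140 mm wide (along y), reaches 55 mm to -x and 215 mm to +x; the pump head (65 mm high) stands 77 to 113 mm and the motor (88 mm high) 129 to 201 mm to +x.
- ring_axis (a point): point on the ring's vertical axis, at the height of ring_post (84 mm above the bench). The post travels round it on a circle of 82 mm radius. The port's round aluminium dome (54 mm across, top 89 mm above the bench), which carries the nipple, stands on this axis.
- nipple: brass nipple on the pump's dome, leaning 0.5 rad from vertical to the pump's -x. Origin: centre of its flat round steel seat (38 mm across); +z: its axis, outwards. Barrel 14 mm in diameter, to 22 mm along +z; on its end the sprung valve pin, 8 mm in diameter, to 32 mm. Two sprung catch balls 16 mm above the seat (23 mm across) snap over the coupler's inner lip 8 to 4 mm before it is home.
- valve (a joint): how far the nipple's valve pin is pressed in, m: 0 free, 0.008 with the coupler's mouth fully home on the seat (pin force 4 N at first, 12 N there; the pin could go to 0.009). If it is let go, the pin pushes the snapped coupler back some 4 mm off the seat, where the catches keep it: not home.
- coupler_grip (a point): the loose leak-check coupler, standing upright on its mouth on the bench: point on its axis, 72 mm above the mouth; +z away from the mouth. Black square grip 26 x 26 mm (faces along this frame's x and y), 46 to 92 mm (its top) above the mouth; below it a dark round flange, 40 mm in diameter (38 to 46 mm), then the aluminium body, 34 mm in diameter. About 0.25 kg.
- coupler_mouth (a point): centre of the coupler's open mouth, in the plane of its rim (underside); fully home it lies at the origin of nipple with the z axes parallel. The mouth is a funnel, 24 mm wide at the rim, narrowing to a 17 mm bore; any turn of the coupler about its axis fits. Pushing it on takes about 15 N.
- specimen_jar: bystander: round clear jar with white cap, 60 mm in diameter, 75 mm high; origin at the centre of its underside. It and the coupler stand on opposite sides of the pump, either way round.
- oil_bottle: bystander: small amber bottle with black cap, 36 mm in diameter, 75 mm high; origin at the centre of its underside
- slide_box: bystander: low box for microscope slides, 87 x 62 x 37 mm; origin at the centre of its underside
Mind the look-alikes: they are no part of the job. What is shaped like the part that bears coupler_grip but green is not meant.

How it is judged:
By the outcome, as a careful person would: the job done as asked, in the order asked, and still so for the second after the job is handed in, while the arm keeps its last pose, push and grip.
It also fails if it takes over 51 s, if anything falls off the work surface, if the arm or the gripper's body presses on something with over 40 N, if the wrist force passes 120 N, or if a joint passes its speed limit or range.

## Robot

A 6-joint arm with a two-finger parallel gripper is mounted at the origin on the work surface. World frame = base frame: x ahead of the robot, y to its left, z up, the work surface at z = 0. Lengths are in m, angles in rad, forces in N, time in s.
With the tool pointing down it reaches from about 0.3 to 0.85 m from the base axis. Payload 5.4 kg.
Tool frame: the origin (TCP) lies at the very end of the fingers, on their centre line; the grasp point (between the pads) lies manip.grip_depth behind it (manip.grip_depth is the distance from the TCP to the grasp point, in m); x points along the fingers, y is the direction in which the jaws open and shut, and the axes are right-handed (so a half turn about x gives the same grasp; the last joint's range is limited). The gripper opens to 85 mm and grips with 20 to 120 N. Pads are 22 mm wide; open, the fingers measure 114 mm over their backs; the gripper's body (76 mm by 85 mm) begins 54 mm behind the grasp point. The pads swing forward as they close: fully open they stand 13 mm farther back than shut.
Start: joints at [1.013, 0.158, 1.597, -0, 1.386, -0.21], TCP at [0.196, 0.541, 0.231] pointing down, gripper open.
Joint ranges: [-2.91, 2.91], [-0.94, 2.29], [0.18, 2.7], [-1.29, 4.43], [0.17, 2.64], [-3, 3]. Speed limits (rad/s): [2.57, 2.57, 3.14, 3.14, 3.14, 3.14].

## Interface

Orientations are given as a unit quaternion [x, y, z, w].
In Python, from bench import manip gives the robot as it stands.
- The arm moves only by the tool carry_out, never from a script. Its argument "motion" is one flat list of numbers, 7 for each row, row after row: the shift along the tool's x, y, z in m, then the turn, a rotation vector about the tool's x, y, z in degrees, then the closure, from -1 (fully open) to 1 (shut), so that 0 is half open. In form: [tx, ty, tz, ax, ay, az, grip, tx, ty, tz, ax, ay, az, grip, ...]. A call has 1 to 10 rows; each row is the pose to reach, as a shift and turn from the pose commanded when the call began, along the tool's axes at that moment; what a row does not reach only later rows make up. A row lasts 1/12 s, in which the tool goes at most 41.7 mm and 7.16 degrees, less where a joint would pass 70% of its speed; a pose out of reach is approached as far as the arm can. A call with a gripper value outside its range is refused whole. The fingers move at their own pace and stop on an object; "squeeze" is the grip in N (left out, the last holds). Time passes only in rows, so rows that repeat a pose let the fingers close. It gives the time, the measured TCP pose, the force and the opening at its end, in the units of the state.
- manip.observe(): the state, without advancing time (a new reading comes with each control period).
- manip.get_image(name): name is "scene" or "side" or "wrist"; returns a dict with "img" (420x560x3 uint8, red, green, blue), "range_z" (420x560 float32, m along the optical axis (not along the pixel's ray), 0 where there is no reading), "fx", "fy", "cx", "cy" (pixels), "dist_coeffs" ([k1, k2, p1, p2, k3] as OpenCV has them; the pictures are not rectified), "camera_from_world" (4x4, takes a point from world to camera coordinates). Camera axes: x right, y down, z forward; pixel columns grow to the right and rows downward; lengths in m; the calibration is good to about 2 mm. A picture is of the moment at which its call begins.
- manip.sign_off(): hands the job in, once; it reports no verdict.
The state is a dict: "time_s": time; "joint_pos": joint angles; "qd": joint speeds; "tau": joint torques, N m; "tcp_pos": TCP position; "orientation": TCP orientation; "ft_force": force on the tool from outside, world axes, zero at the start; "moment": the same for the moment, N m; "opening": finger opening in m.
Only numpy, scipy, OpenCV 4.12 (cv2) and the standard library are available. Lean on these libraries where they do the work, as an engineer would, in place of code of your own. Each camera call takes 0.05 s, during which the arm holds its last target.

## Working session

There is one attempt and no reset: what is moved stays moved. The work goes in short steps, Python scripts to look and compute and a tool call to move; the robot and the scene stay as the last step left them, time stands still between calls to the robot, and variables do not carry over. Pictures are saved under pics/ and viewed, and the job is handed in when it is done.

Besides the shell and the picture viewer there is one more tool, called by a JSON object that holds its "api" and its "payload". carry_out: Moves the arm, as the interface text tells. Its arguments: {"type":"object","properties":{"motion":{"type":"array"},"squeeze":{"type":"number"}},"required":["motion"]}

```bash
ls; mkdir -p pics
python3 - <<'E'
from bench import manip
import cv2,numpy as np
print(manip.grip_depth, [a for a in dir(manip) if a[0]!='_'])
for n in ["scene","side","wrist"]:
    d=manip.get_image(n); cv2.imwrite(f"pics/{n}0.png",d["img"][:,:,::-1])
    np.savez(f"/tmp/{n}0.npz",**d)
    print(n,d["fx"],d["fy"],d["cx"],d["cy"],d["dist_coeffs"]); print(np.round(d["camera_from_world"],3).tolist())
print(manip.observe())
E
```

```text
pics
0.0187 ['PlanningError', 'get_image', 'grip_depth', 'observe', 'sign_off']
scene 418.5842809939366 418.5842809939366 279.26107673746316 212.75316788274026 [-0.12321334  0.          0.          0.          0.        ]
[[0.261, 0.965, -0.003, -0.141], [0.58, -0.159, -0.799, -0.27], [-0.772, 0.207, -0.601, 1.494], [0.0, 0.0, 0.0, 1.0]]
side 472.12774277898546 472.12774277898546 280.9437047219529 202.83595640572074 [-0.07402183  0.          0.          0.          0.        ]
[[0.847, -0.532, -0.001, -0.466], [-0.279, -0.442, -0.853, 0.247], [0.453, 0.722, -0.523, 1.102], [0.0, 0.0, 0.0, 1.0]]
wrist 340.24613882874576 340.24613882874576 274.6486885640371 208.65482838728312 [-0.05144634  0.          0.          0.          0.        ]
[[0.34, 0.94, -0.002, -0.573], [0.903, -0.326, 0.279, -0.036], [0.262, -0.097, -0.96, 0.379], [0.0, 0.0, 0.0, 1.0]]
{'time_s': 0.15, 'joint_pos': array([ 1.01290046e+00,  1.58930379e-01,  1.59796822e+00,  6.64949568e-06,
        1.38621909e+00, -2.10076232e-01]), 'qd': array([-0.00179282, -0.0027097 , -0.00495778, -0.00186373, -0.00131126,
        0.0005611 ]), 'tau': array([ 2.15449138e-03, -3.96380067e+01, -3.31782961e+01,  2.49554873e-06,
        5.43410570e-03, -1.47257447e-05]), 'tcp_pos': array([0.19573294, 0.54014902, 0.23051578]), 'orientation': array([ 0.12185521,  0.69664447, -0.12285331,  0.69623621]), 'ft_force': array([-0.55812858, -0.10056991, -0.89372075]), 'moment': array([ 0.0283799 ,  0.00175776, -0.01155879]), 'opening': 0.08507791111768492}
```

View pics/scene0.png

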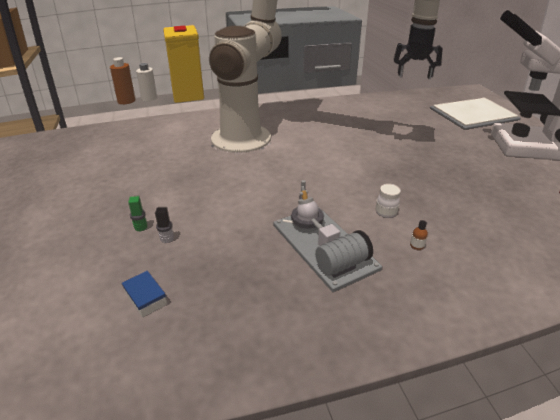

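View pics/side0.png

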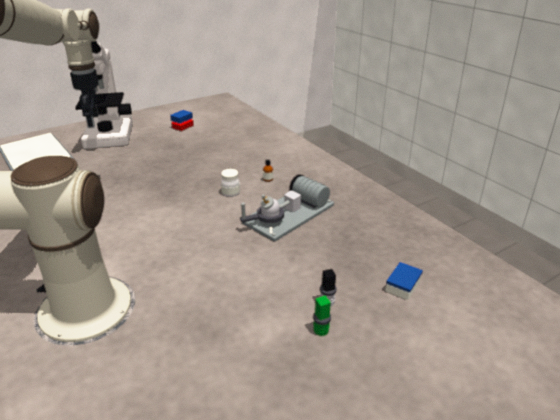

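View pics/wrist0.png

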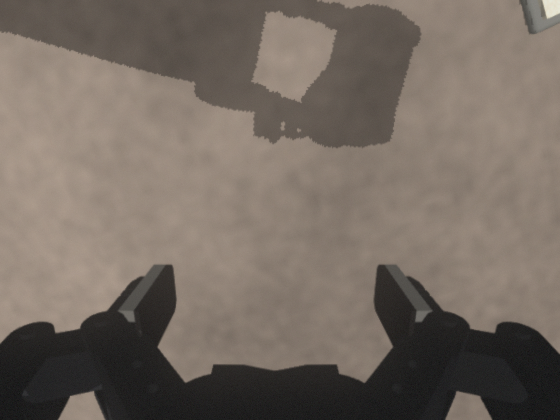

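The black-gripped coupler is at scene (164,223) and side (329,283). The green look-alike is at scene (138,213) and side (321,315). The lock-ring post is at scene (304,187) or side (243,212), and needs a closer look.

```bash
cat > h.py <<'E'
import numpy as np,cv2
from scipy.spatial.transform import Rotation as R
def load(n): return dict(np.load(f"/tmp/{n}.npz"))
def K(d): return np.array([[d["fx"],0,d["cx"]],[0,d["fy"],d["cy"]],[0,0,1]],float)
def cloud(d):
    h,w=d["range_z"].shape
    u,v=np.meshgrid(np.arange(w),np.arange(h))
    p=cv2.undistortPoints(np.stack([u,v],-1).reshape(-1,1,2).astype(np.float64),K(d),d["dist_coeffs"]).reshape(h,w,2)
    z=d["range_z"]; c=np.dstack([p[...,0]*z,p[...,1]*z,z,])
    T=d["camera_from_world"]; return (c-T[:3,3])@T[:3,:3]
def ray(d,u,v):
    p=cv2.undistortPoints(np.array([[[u,v]]],float),K(d),d["dist_coeffs"]).ravel()
    T=d["camera_from_world"]; o=-T[:3,:3].T@T[:3,3]; r=T[:3,:3].T@np.array([p[0],p[1],1]); return o,r/np.linalg.norm(r)
def tri(obs):
    A=np.zeros((3,3));b=np.zeros(3)
    for d,u,v in obs:
        o,r=ray(d,u,v);M=np.eye(3)-np.outer(r,r);A+=M;b+=M@o
    x=np.linalg.solve(A,b)
    res=[np.linalg.norm((np.eye(3)-np.outer(r,r))@(x-o)) for o,r in [ray(*q) for q in obs]]
    return x,res
def proj(d,X):
    T=d["camera_from_world"]; return cv2.projectPoints(np.array(X,float).reshape(-1,1,3),cv2.Rodrigues(T[:3,:3])[0],T[:3,3],K(d),d["dist_coeffs"])[0].reshape(-1,2)
def crop(d,x0,y0,x1,y1,s,fn):
    im=d["img"][y0:y1,x0:x1,::-1]; cv2.imwrite(fn,cv2.resize(im,None,fx=s,fy=s,interpolation=cv2.INTER_CUBIC))
E
python3 - <<'E'
from h import *
s=load("scene0");d=load("side0")
crop(s,250,160,450,290,4,"pics/c1.png");crop(d,220,150,350,250,6,"pics/c2.png")
a=cv2.resize(s["img"][190:250,120:190,::-1],None,fx=5.5,fy=5.5,interpolation=cv2.INTER_CUBIC)
b=cv2.resize(d["img"][260:340,295:350,::-1],(227,330),interpolation=cv2.INTER_CUBIC)
cv2.imwrite("pics/c3.png",np.hstack([a,b]))
cs=cloud(s);cd=cloud(d)
for n,c,(x0,y0,x1,y1) in [("coup s",cs,(155,205,175,243)),("coup d",cd,(320,268,338,300)),("green s",cs,(130,195,147,230)),("jar s",cs,(375,185,402,216)),("bottle",cs,(410,220,430,250)),("slide",cs,(120,270,168,312))]:
    p=c[y0:y1,x0:x1].reshape(-1,3);p=p[np.isfinite(p).all(1)];q=p[p[:,2]>.015]
    print(n,len(q),np.median(q,0).round(3),q.min(0).round(3),q.max(0).round(3))
for nm,c in (("s",cs),("d",cd)):
    print(nm,"bench z",np.median(c[200:280,180:240,2]))
E
```

```text
coup s 439 [ 0.511 -0.283  0.057] [ 0.488 -0.304  0.015] [ 1.346 -0.216  0.681]
coup d 445 [ 0.49  -0.299  0.068] [-0.036 -0.935  0.016] [ 0.517 -0.272  0.786]
green s 391 [ 0.446 -0.347  0.054] [ 0.422 -0.368  0.015] [ 1.346 -0.216  0.681]
jar s 584 [0.56  0.291 0.051] [ 0.521 -0.216  0.015] [1.346 0.327 0.681]
bottle 300 [0.7   0.305 0.044] [ 0.678 -0.216  0.015] [1.346 0.326 0.681]
slide 1093 [ 0.703 -0.338  0.035] [ 0.643 -0.386  0.015] [ 1.346 -0.216  0.681]
s bench z -0.0006759479220788593
d bench z 0.00041189745464930013
```

View pics/c1.png

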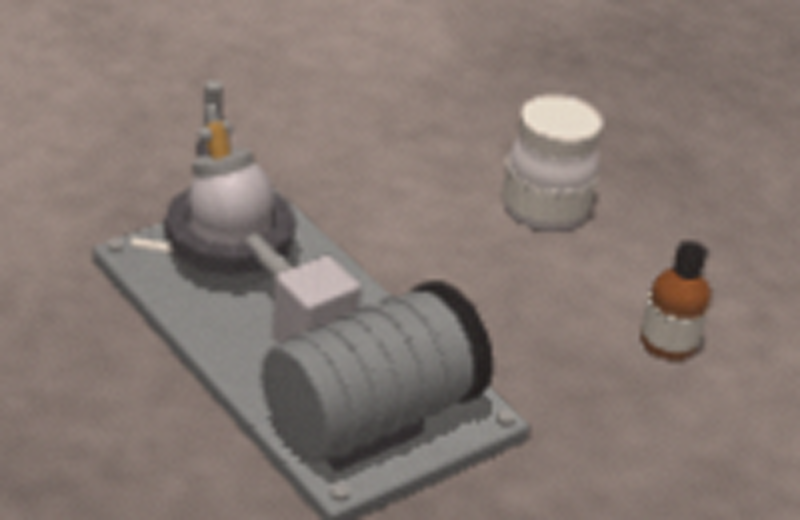

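View pics/c2.png

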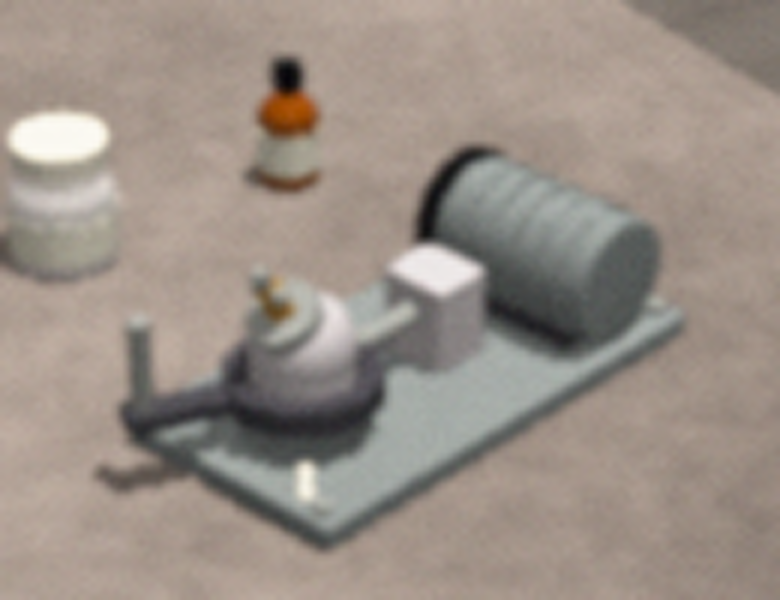

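View pics/c3.png

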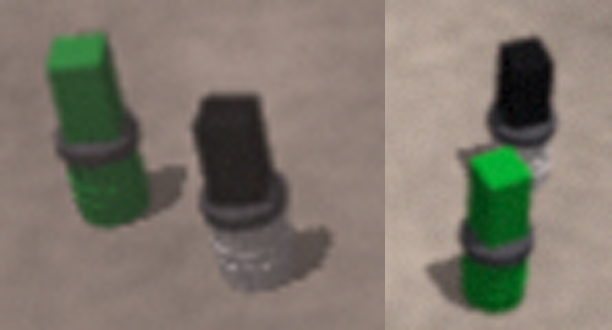

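Run:
```python
from h import *
s=load("scene0");d=load("side0")
def t(n,a,b): print(n,*[np.round(q,4) for q in tri([(s,*a),(d,*b)])])
t("front -y corner",(273.75,222.5),(274.2,241.3))
t("rear -y corner",(333.75,289),(333.8,203))
t("post top",(303.2,181.5),(242.8,203.3))
t("coupler top centre",(120+229/5.5,190+97/5.5),(295+(523-385)*55/227,260+45*80/330))
def pl(dd,u,v,z):
    o,r=ray(dd,u,v); return o+r*(z-o[2])/r[2]
for p in [(273.75,222.5),(333.75,289),(382,267)]: print(pl(s,*p,0.015).round(4))
for p in [(274.2,241.3),(333.8,203)]: print(pl(d,*p,0.015).round(4))
cs=cloud(s);cd=cloud(d)
P=np.vstack([cs[160:290,250:390].reshape(-1,3),cd[150:250,220:350].reshape(-1,3)])
q=P[(P[:,2]>.075)&(P[:,2]<.2)]; 
for zlo,zhi in((.06,.08),(.08,.095),(.095,.13)):
    q=P[(P[:,2]>zlo)&(P[:,2]<zhi)]; print(zlo,len(q)); 
    h,xe,ye=np.histogram2d(q[:,0],q[:,1],bins=[np.arange(.3,.8,.02),np.arange(-.15,.35,.02)])
    for i,j in zip(*np.where(h>3)): print((round(xe[i]+.01,2),round(ye[j]+.01,2),int(h[i,j])),end=' ')
    print()
```

```text
front -y corner [ 0.5177 -0.0114  0.0033] [0.0043 0.0043]
rear -y corner [0.7804 0.0551 0.0079] [0.0029 0.0029]
post top [0.475  0.0822 0.0909] [0.0007 0.0007]
coupler top centre [ 0.4988 -0.2828  0.0928] [0.0026 0.0026]
[ 0.5274 -0.0111  0.015 ]
[0.784 0.055 0.015]
[0.751  0.1852 0.015 ]
[ 0.5089 -0.0314  0.015 ]
[0.7721 0.0418 0.015 ]
0.06 1832
(np.float64(0.47), np.float64(0.08), 30) (np.float64(0.51), np.float64(0.28), 8) (np.float64(0.51), np.float64(0.3), 12) (np.float64(0.53), np.float64(0.04), 27) (np.float64(0.53), np.float64(0.06), 26) (np.float64(0.53), np.float64(0.28), 59) (np.float64(0.53), np.float64(0.3), 39) (np.float64(0.53), np.float64(0.32), 8) (np.float64(0.55), np.float64(0.04), 59) (np.float64(0.55), np.float64(0.28), 78) (np.float64(0.55), np.float64(0.3), 30) (np.float64(0.55), np.float64(0.32), 10) (np.float64(0.57), np.float64(0.04), 46) (np.float64(0.57), np.float64(0.06), 64) (np.float64(0.57), np.float64(0.08), 46) (np.float64(0.57), np.float64(0.1), 5) (np.float64(0.57), np.float64(0.28), 19) (np.float64(0.59), np.float64(0.06), 15) (np.float64(0.59), n
[... 2145 characters left out ...]
np.float64(0.71), np.float64(0.12), 67) (np.float64(0.71), np.float64(0.14), 78) (np.float64(0.71), np.float64(0.16), 18) (np.float64(0.73), np.float64(0.04), 32) (np.float64(0.73), np.float64(0.06), 72) (np.float64(0.73), np.float64(0.08), 80) (np.float64(0.73), np.float64(0.1), 63) (np.float64(0.73), np.float64(0.12), 41) (np.float64(0.73), np.float64(0.14), 17) (np.float64(0.73), np.float64(0.16), 9) (np.float64(0.75), np.float64(0.06), 29) (np.float64(0.75), np.float64(0.08), 5) 
0.095 100
(np.float64(0.47), np.float64(0.08), 9) (np.float64(0.53), np.float64(0.04), 5) (np.float64(0.53), np.float64(0.06), 61) (np.float64(0.53), np.float64(0.08), 5) (np.float64(0.55), np.float64(0.06), 18)
```

```bash
cat >> h.py <<'E'
def toolT(o):
    T=np.eye(4);T[:3,:3]=R.from_quat(o["orientation"]).as_matrix();T[:3,3]=o["tcp_pos"];return T
def rel(o,Tt):
    M=np.linalg.inv(toolT(o))@Tt
    return M[:3,3]*1000, R.from_matrix(M[:3,:3]).as_rotvec(degrees=True)
def down(yaw):
    # tool x = -z world, tool y = horizontal at angle yaw
    x=np.array([0,0,-1.]);y=np.array([np.cos(yaw),np.sin(yaw),0]);return np.column_stack([x,y,np.cross(x,y)])
def mk(Rm,p):
    T=np.eye(4);T[:3,:3]=Rm;T[:3,3]=p;return T
E
python3 - <<'E'
from h import *
from bench import manip
o=manip.observe();w=load("wrist0")
T=toolT(o);print(T.round(3))
C=np.linalg.inv(w["camera_from_world"]);print("cam in tool",(np.linalg.inv(T)@C).round(3))
np.save("/tmp/TC.npy",np.linalg.inv(T)@C)
print(np.arctan2(T[1,1],T[0,1]))
E
```

```text
[[-0.001  0.341  0.94   0.196]
 [-0.001  0.94  -0.341  0.54 ]
 [-1.    -0.001 -0.     0.231]
 [ 0.     0.     0.     1.   ]]
cam in tool [[ 0.    -0.28   0.96  -0.142]
 [ 1.     0.001 -0.    -0.001]
 [-0.001  0.96   0.28  -0.071]
 [ 0.     0.     0.     1.   ]]
1.2229757042037654
```

Run:
```python
from h import *
from bench import manip
o=manip.observe()
for p,y in [((.47,.10,.24),1.5708),((.47,.02,.24),1.5708),((.42,-.26,.24),1.5708)]:
    print([q.round(2) for q in rel(o,mk(down(y),p))])
```

```text
[array([  -9.14, -320.32,  407.87]), array([-19.93,  -0.03,   0.08])]
[array([  -9.04, -395.53,  435.13]), array([-19.93,  -0.03,   0.08])]
[array([  -8.63, -675.81,  483.57]), array([-19.93,  -0.03,   0.08])]
```

{"api": "carry_out", "payload": {"motion": [-0.009, -0.32, 0.408, -20, 0, 0, -1, -0.009, -0.32, 0.408, -20, 0, 0, -1, -0.009, -0.32, 0.408, -20, 0, 0, -1, -0.009, -0.32, 0.408, -20, 0, 0, -1, -0.009, -0.32, 0.408, -20, 0, 0, -1, -0.009, -0.32, 0.408, -20, 0, 0, -1, -0.009, -0.32, 0.408, -20, 0, 0, -1, -0.009, -0.32, 0.408, -20, 0, 0, -1, -0.009, -0.32, 0.408, -20, 0, 0, -1, -0.009, -0.32, 0.408, -20, 0, 0, -1]}}

```text
time_s: 0.98
tcp_pos: [0.4128, 0.1921, 0.2384]
orientation: [-0.0, 0.707, 0.001, 0.707]
ft_force: [1.6, 0.4, -0.7]
opening: 0.0858
```

Run:
```python
from h import *
from bench import manip
o=manip.observe();print(o["tcp_pos"],o["time_s"],o["ft_force"])
for p,y in [((.47,.10,.24),1.5708)]:
    print([q.round(2) for q in rel(o,mk(down(y),p))])
```

```text
[0.41279418 0.19210206 0.23839495] 0.9833 [ 1.58122856  0.39403439 -0.6740545 ]
[array([ -1.61, -92.18,  57.09]), array([ 0.07,  0.01, -0.01])]
```

{"api": "carry_out", "payload": {"motion": [0, -0.09, 0.055, 0, 0, 0, -1, 0, -0.09, 0.055, 0, 0, 0, -1, 0, -0.09, 0.055, 0, 0, 0, -1, 0, -0.09, 0.055, 0, 0, 0, -1]}}

```text
time_s: 1.32
tcp_pos: [0.4692, 0.1003, 0.2382]
orientation: [0.001, 0.707, -0.002, 0.707]
ft_force: [1.0, -0.3, 0.2]
opening: 0.0853
```

```bash
cat > snap.py <<'E'
import sys
from bench import manip
import cv2,numpy as np
from h import *
k=sys.argv[1]
d=manip.get_image("wrist");cv2.imwrite(f"pics/{k}.png",d["img"][:,:,::-1]);np.savez(f"/tmp/{k}.npz",**d)
o=manip.observe();print(o["time_s"],o["tcp_pos"],o["ft_force"],o["opening"])
E
python3 snap.py w1
```

```text
1.3667 [0.46804432 0.10231161 0.238084  ] [-0.71031609 -0.12536528 -0.05615607] 0.08556331242899187
```

View pics/w1.png

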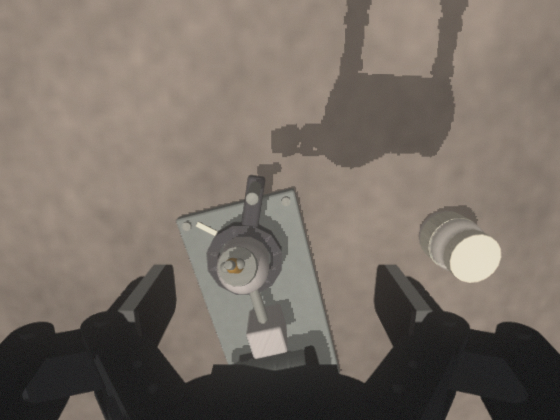

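{"api": "carry_out", "payload": {"motion": [0, -0.1, -0.04, 0, 0, 0, -1, 0, -0.1, -0.04, 0, 0, 0, -1, 0, -0.1, -0.04, 0, 0, 0, -1, 0, -0.1, -0.04, 0, 0, 0, -1, 0, -0.1, -0.04, 0, 0, 0, -1]}}

```text
time_s: 1.78
tcp_pos: [0.427, 0.0043, 0.2383]
orientation: [0.0, 0.707, 0.0, 0.707]
ft_force: [0.4, -0.3, 0.4]
opening: 0.0852
```

```bash
python3 snap.py w2
python3 - <<'E'
from h import *
a=load("w1");b=load("w2")
crop(a,160,160,360,310,4,"pics/w1c.png");crop(b,240,170,440,320,4,"pics/w2c.png")
E
```

```text
1.8333 [0.42734594 0.00493222 0.23836402] [-0.5993625  -0.55380617  1.01123236] 0.08557704580840146
```

View pics/w2.png

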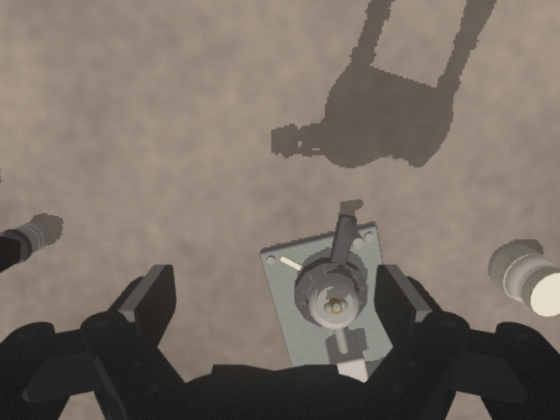

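View pics/w1c.png

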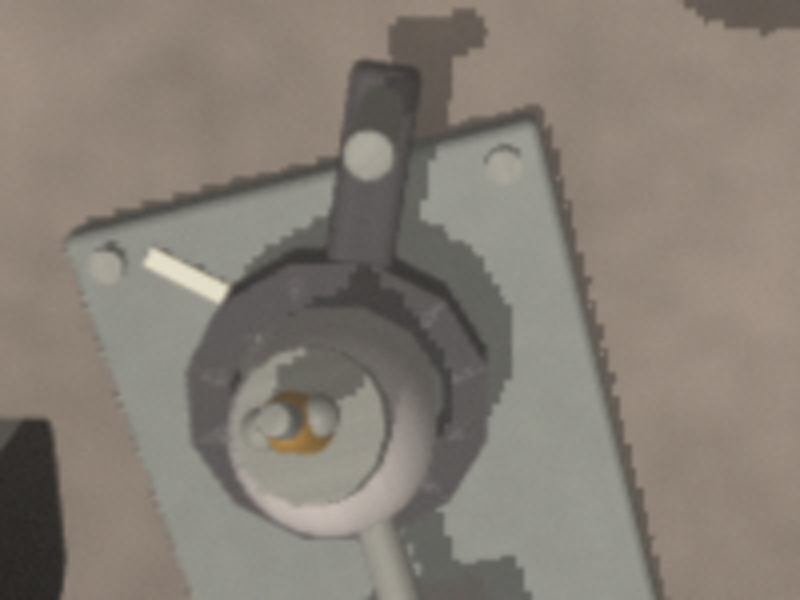

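View pics/w2c.png

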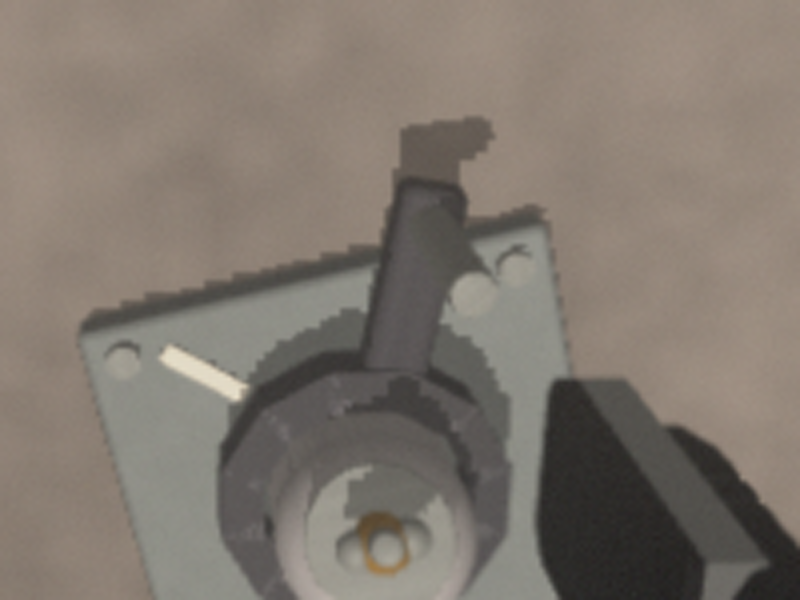

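Run:
```python
from h import *
a=load("w1");b=load("w2");s=load("scene0");d=load("side0")
crop(b,290,240,390,340,6,"pics/w2d.png")
def t(n,p,q,*e): print(n,*[np.round(x,4) for x in tri([(a,*p),(b,*q)]+list(e))])
t("post",(252,198.75),(358.25,243.5)); t("post4",(252,198.75),(358.25,243.5),(s,303.2,181.5),(d,242.8,203.3))
t("screwL",(186.75,226),(270.75,260));t("screwR",(285.75,201),(368.75,236.75))
t("pin",(230.75,264.75),(336.75,306.75))
t("cornL",(177,220),(260.5,253.25));t("cornR",(295,190),(376.75,225.5))
t("markout",(160+150/4,160+257/4),(240+167/4,170+355/4))
def pl(dd,u,v,z):
    o,r=ray(dd,u,v); return o+r*(z-o[2])/r[2]
print("mark",pl(a,160+150/4,160+257/4,.0155),pl(a,160+225/4,160+294/4,.0155),pl(b,240+167/4,170+355/4,.0155),pl(b,240+243/4,170+394/4,.0155))
ca=cloud(a);cb=cloud(b)
# seat plane depth points w1
for c,dd in((ca,"a"),(cb,"b")):
    q=c.reshape(-1,3);q=q[(abs(q[:,0]-.555)<.05)&(abs(q[:,1]-.065)<.05)&(q[:,2]>.07)]
    print(dd,len(q),q[:,2].max(),q[q[:,2].argmax()])
print("motor/head pts")
q=ca.reshape(-1,3);
for z0,z1 in((.060,.068),(.085,.092)):
    k=q[(q[:,2]>z0)&(q[:,2]<z1)&(q[:,0]>.6)];print(len(k),np.median(k,0) if len(k) else 0, k.min(0),k.max(0))
```

```text
post [0.4722 0.0798 0.0938] [0.0001 0.0001]
post4 [0.4739 0.0809 0.0909] [0.0016 0.0006 0.0019 0.0008]
screwL [ 0.524  -0.0006  0.0167] [0. 0.]
screwR [0.4948 0.1115 0.0177] [0. 0.]
pin [0.5283 0.0608 0.1086] [0.0001 0.0001]
cornL [ 0.5185 -0.0129  0.0106] [0.0003 0.0003]
cornR [0.4841 0.1221 0.0096] [0.0001 0.0001]
markout [0.5214 0.0122 0.0186] [0.0001 0.0001]
mark [0.52237623 0.01152375 0.0155    ] [0.53359069 0.03232193 0.0155    ] [0.52300528 0.01224571 0.0155    ] [0.53556723 0.0347617  0.0155    ]
a 1889 0.11649077509364886 [0.52646115 0.05868943 0.11649078]
b 1650 0.11629122826449977 [0.52780959 0.05782155 0.11629123]
motor/head pts
1204 [0.64489    0.09273804 0.06448315] [0.62315666 0.06718945 0.06002633] [0.68237845 0.14569595 0.06734673]Traceback (most recent call last):
  File "<stdin>", line 21, in <module>
    return umr_minimum(a, axis, None, out, keepdims, initial, where)
ValueError: zero-size array to reduction operation minimum which has no identity
```

View pics/w2d.png

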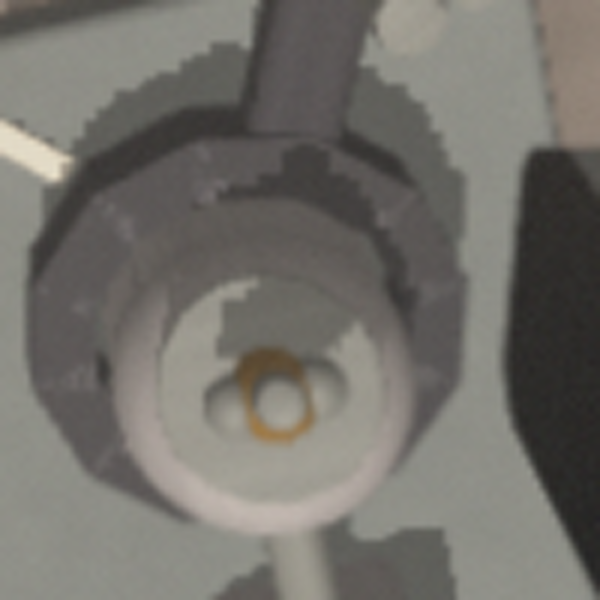

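Run:
```python
from h import *
a=load("w1");b=load("w2")
print("seat",*tri([(a,237,266.5),(b,335.3,304.8)]))
print("pin",*tri([(a,230.75,264.75),(b,335.9,305.8)]))
yaw=.2525; px=np.array([np.cos(yaw),np.sin(yaw),0]); n=-np.sin(.5)*px+np.array([0,0,np.cos(.5)])
s0=np.array([.543,.0647,.082])
for d in(a,b):
    c=cloud(d).reshape(-1,3); v=c-s0; h=v@n; r=np.linalg.norm(v-np.outer(h,n),axis=1)
    k=(r<.017)&(r>.0125)&(abs(h)<.006)
    q=c[k]; m=q.mean(0); u,sv,vt=np.linalg.svd(q-m); nn=vt[2]*np.sign(vt[2][2])
    print(k.sum(),"plane normal",nn.round(3),"exp",n.round(3),"h",np.median(h[k]),"rms",np.std((q-m)@nn))
    k=(r<.006)&(h>.024); print("pin pts",k.sum(),(s0+0*n),np.median(c[k],0),np.percentile(h[k],[50,80,95]))
    k=(c[:,2]>.02)&(np.linalg.norm(c[:,:2]-[.472,.080],axis=1)<.012)&(c[:,2]>.088); print("post",k.sum(),c[k].mean(0))
    # dome sphere fit
    k=(np.linalg.norm(c-np.array([.5547,.068,.062]),axis=1)<.031)&(r>.02)&(c[:,2]>.05)
    q=c[k];A=np.c_[2*q,np.ones(len(q))];x=np.linalg.lstsq(A,(q**2).sum(1),rcond=None)[0];print("sphere",k.sum(),x[:3].round(4),np.sqrt(x[3]+x[:3]@x[:3]).round(4))
```

```text
seat [0.54008055 0.06365865 0.08701898] [np.float64(0.0002223006140891834), np.float64(0.0002223006140891341)]
pin [0.52938007 0.06048156 0.10566039] [np.float64(0.00016315683360400494), np.float64(0.00016315683360396854)]
318 plane normal [-0.461 -0.118  0.88 ] exp [-0.464 -0.12   0.878] h 0.0052708991500899595 rms 0.000523902132109123
pin pts 151 [0.543  0.0647 0.082 ] [0.52730297 0.06183095 0.11085087] [0.03250904 0.03748632 0.03824219]
post 154 [0.47100056 0.07967217 0.09405891]
sphere 853 [0.553  0.066  0.0612] 0.0272
337 plane normal [-0.466 -0.119  0.877] exp [-0.464 -0.12   0.878] h 0.005278513472478655 rms 0.0005673563347644106
pin pts 1997 [0.543  0.0647 0.082 ] [0.40959013 0.03047474 0.3278788 ] [0.28155201 0.28471647 0.28689252]
post 153 [0.47052008 0.07897988 0.09363945]
sphere 887 [0.5531 0.0665 0.061 ] 0.0272
```

Run:
```python
from h import *
from bench import manip
o=manip.observe();print(o["joint_pos"].round(3))
for p,y in [((.472,.0797,.13),1.416),((.472,.0797,.063),1.416)]:
    print([q.round(2) for q in rel(o,mk(down(y),p))])
```

```text
[-2.730e-01 -2.490e-01  1.977e+00  1.000e-03  1.414e+00 -1.846e+00]
[array([108.43,  74.62,  44.75]), array([ 8.95,  0.01, -0.04])]
[array([175.43,  74.57,  44.74]), array([ 8.95,  0.01, -0.04])]
```

{"api": "carry_out", "payload": {"motion": [0.06, 0.0746, 0.0447, 9, 0, 0, -1, 0.1, 0.0746, 0.0447, 9, 0, 0, -1, 0.108, 0.0746, 0.0447, 9, 0, 0, -1, 0.14, 0.0746, 0.0447, 9, 0, 0, -1, 0.175, 0.0746, 0.0447, 9, 0, 0, -1, 0.175, 0.0746, 0.0447, 9, 0, 0, -1]}}

```text
time_s: 2.33
tcp_pos: [0.4652, 0.0817, 0.0552]
orientation: [0.054, 0.711, -0.054, 0.699]
ft_force: [-0.8, 0.2, -1.6]
opening: 0.0854
```

```bash
python3 snap.py w3
```

```text
2.3833 [0.46752888 0.08098417 0.05878176] [-0.93521714  0.6064712   0.20221092] 0.08543597401706775
```

View pics/w3.png

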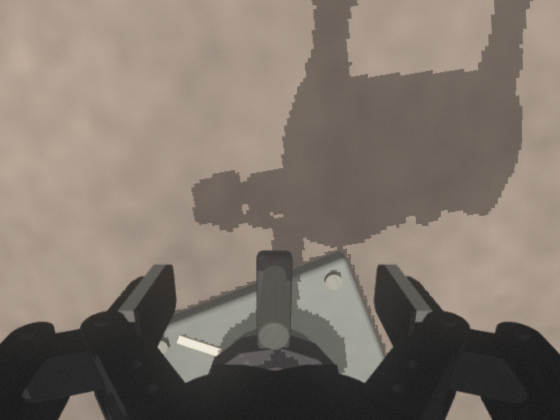

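The post top is at (273,338), centred between the open fingers, so I'll close on it.

{"api": "carry_out", "payload": {"motion": [0, 0, 0.002, 0, 0, 0, 1, 0, 0, 0.002, 0, 0, 0, 1, 0, 0, 0.002, 0, 0, 0, 1, 0, 0, 0.002, 0, 0, 0, 1, 0, 0, 0.002, 0, 0, 0, 1, 0, 0, 0.002, 0, 0, 0, 1], "squeeze": 30}}

```text
time_s: 2.88
tcp_pos: [0.4749, 0.0783, 0.0645]
orientation: [0.055, 0.704, -0.055, 0.706]
ft_force: [-0.5, 2.1, 1.1]
opening: 0.0125
```

Run:
```python
from h import *
from bench import manip
o=manip.observe();print(o["tcp_pos"],o["ft_force"],o["opening"])
ax=np.array([.5535,.067]);T=toolT(o)
g=T[:3,3]; print("r",np.linalg.norm(g[:2]-ax),np.pi-np.arctan2(g[1]-ax[1],g[0]-ax[0]))
# arc rows: use measured tcp as commanded
p0=np.arctan2(g[1]-ax[1],g[0]-ax[0]);r=np.linalg.norm(g[:2]-ax)
yaw0=np.arctan2(T[1,1],T[0,1])
for i in range(1,15):
    th=p0+1.21*i/14; y=yaw0+.98*i/14
    p=np.array([ax[0]+r*np.cos(th),ax[1]+r*np.sin(th),g[2]])
    a,b=rel(o,mk(down(y),p)); print(i,a.round(1),b.round(1))
```

```text
[0.47492752 0.07834281 0.06454233] [-0.52763055  2.06340504  1.11251985] 0.012499306580259443
r 0.07938698378957597 0.14337058170774641
1 [-0.  -6.8  0.4] [-4.   0.1 -0. ]
2 [ -0.  -13.6   1.4] [-8.   0.1 -0. ]
3 [ -0.  -20.3   2.9] [-12.    0.1  -0. ]
4 [ -0.  -26.8   5. ] [-16.    0.1  -0. ]
5 [ -0.  -33.2   7.7] [-20.1   0.1  -0. ]
6 [  0.  -39.2  10.9] [-24.1   0.1  -0. ]
7 [  0.  -45.   14.7] [-28.1   0.1  -0. ]
8 [  0.  -50.4  18.9] [-32.1   0.1   0. ]
9 [  0.  -55.4  23.5] [-36.1   0.1   0. ]
10 [  0.  -60.   28.6] [-40.1   0.1   0. ]
11 [  0.  -64.2  34.1] [-44.1   0.1   0. ]
12 [  0.  -67.8  39.9] [-48.1   0.1   0. ]
13 [  0.1 -71.   46. ] [-52.1   0.1   0. ]
14 [  0.1 -73.6  52.3] [-56.1   0.1   0. ]
```

{"api": "carry_out", "payload": {"motion": [0, -0.0068, 0.0004, -4, 0, 0, 1, 0, -0.0136, 0.0014, -8, 0, 0, 1, 0, -0.0203, 0.0029, -12, 0, 0, 1, 0, -0.0268, 0.005, -16, 0, 0, 1, 0, -0.0332, 0.0077, -20, 0, 0, 1, 0, -0.0392, 0.0109, -24, 0, 0, 1, 0, -0.045, 0.0147, -28, 0, 0, 1, 0, -0.0504, 0.0189, -32, 0, 0, 1]}}

```text
time_s: 3.55
tcp_pos: [0.4848, 0.0261, 0.0645]
orientation: [-0.142, 0.693, 0.143, 0.692]
ft_force: [-4.0, 5.2, 8.5]
opening: 0.0108
```

```bash
cat > arc.py <<'E'
from h import *
from bench import manip
o=manip.observe();print(o["tcp_pos"],o["ft_force"],o["opening"],o["joint_pos"].round(2),o["time_s"])
ax=np.array([.5535,.067]);T=toolT(o)
g=T[:3,3]
p0=np.arctan2(g[1]-ax[1],g[0]-ax[0]);r=np.linalg.norm(g[:2]-ax)
print("r",r,"remaining",1.055-(p0%(2*np.pi)-np.pi))
p0=p0%(2*np.pi)
yaw0=np.arctan2(T[1,1],T[0,1])
for k in range(1,11):
    th=p0+.0864*k; y=yaw0+.07*k
    p=np.array([ax[0]+.0805*np.cos(th),ax[1]+.0805*np.sin(th),.064])
    a,b=rel(o,mk(down(y),p)); print(k,a.round(1),b.round(1))
E
python3 arc.py
```

```text
[0.48477211 0.02613885 0.06445141] [-3.99101591  5.2032509   8.54695342] 0.010754954152143453 [-0.2   0.14  1.98  0.    1.03 -2.17] 3.55
r 0.0799572216639519 remaining 0.5186084236443975
1 [ 0.4 -6.9  0.7] [-4.  -0.  -0.1]
2 [  0.4 -13.6   2.4] [-8.  -0.  -0.1]
3 [  0.4 -20.2   4.8] [-12.   -0.   -0.1]
4 [  0.4 -26.5   7.7] [-16.   -0.   -0.1]
5 [  0.4 -32.5  11.2] [-20.1   0.   -0.1]
6 [  0.4 -38.3  15.1] [-24.1   0.   -0.1]
7 [  0.4 -43.6  19.6] [-28.1   0.   -0.1]
8 [  0.4 -48.6  24.4] [-32.1   0.   -0.1]
9 [  0.3 -53.1  29.7] [-36.1   0.   -0.1]
10 [  0.3 -57.1  35.4] [-40.1   0.   -0.1]
```

```bash
python3 snap.py w4
python3 - <<'E'
from h import *
from bench import manip
d=manip.get_image("side");np.savez("/tmp/side4.npz",**d);crop(d,210,150,350,250,5.5,"pics/s4.png")
E
```

```text
3.6 [0.48533703 0.02487261 0.06448682] [-3.32532769  0.42766446  5.96020505] 0.011134167911632409
```

View pics/w4.png

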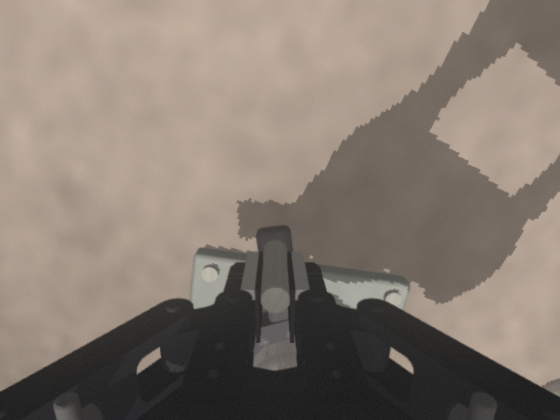

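View pics/s4.png

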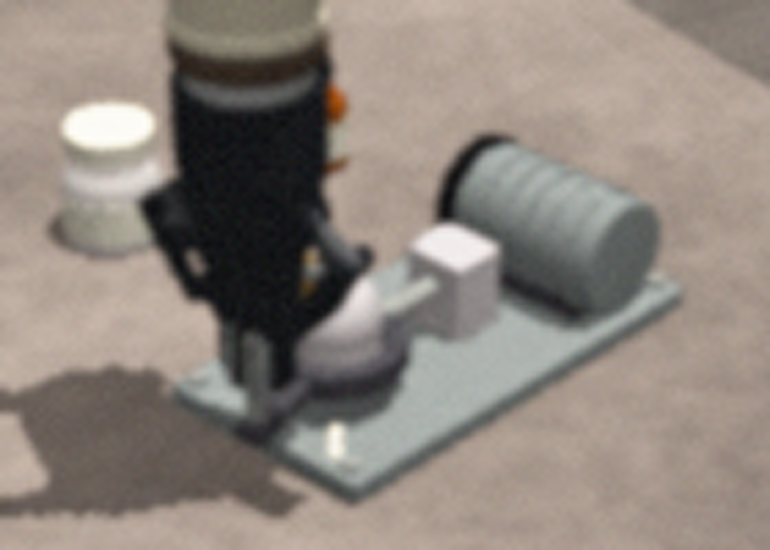

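{"api": "carry_out", "payload": {"motion": [0, -0.0069, 0.0007, -4, 0, 0, 1, 0, -0.0136, 0.0024, -8, 0, 0, 1, 0, -0.0202, 0.0048, -12, 0, 0, 1, 0, -0.0265, 0.0077, -16, 0, 0, 1, 0, -0.0325, 0.0112, -20, 0, 0, 1, 0, -0.037, 0.0145, -23, 0, 0, 1, 0, -0.037, 0.0145, -23, 0, 0, 1]}}

```text
time_s: 4.23
tcp_pos: [0.5137, -0.0032, 0.0645]
orientation: [-0.277, 0.65, 0.277, 0.651]
ft_force: [-1.2, -0.6, 4.5]
opening: 0.0113
```

```bash
sed -i 's/range(1,11)/range(1,5)/;s/.0864\*k/.03*k/;s/.07\*k/.0*k/' arc.py; python3 arc.py
```

```text
[ 0.51370359 -0.00318103  0.06448531] [-1.16847084 -0.64266261  4.54135599] 0.011294676359895502 [-0.24  0.2   1.9  -0.    1.03 -2.62] 4.2333
r 0.0806791854491514 remaining 4.562833597288041e-05
1 [ 0.5 -2.3  0.8] [0. 0. 0.]
2 [ 0.5 -4.6  1.5] [0. 0. 0.]
3 [ 0.5 -6.9  2.3] [0. 0. 0.]
4 [ 0.5 -9.2  3.1] [0. 0. 0.]
```

{"api": "carry_out", "payload": {"motion": [0, -0.0023, 0.0008, 0, 0, 0, 1, 0, -0.0046, 0.0015, 0, 0, 0, 1, 0, -0.0046, 0.0015, 0, 0, 0, 1]}}

```text
time_s: 4.48
tcp_pos: [0.5138, -0.0033, 0.0642]
orientation: [-0.274, 0.653, 0.279, 0.648]
ft_force: [-16.7, 5.2, 21.0]
opening: 0.0107
```

```bash
python3 arc.py
```

```text
[ 0.51378732 -0.00334518  0.06421126] [-16.72182901   5.24672444  21.00311927] 0.010685558068962242 [-0.24  0.21  1.9   0.    1.05 -2.62] 4.4833
r 0.08078082614444006 remaining -0.0018584007110511447
1 [ 0.2 -2.3  0.9] [ 0.  -0.3 -0.5]
2 [ 0.2 -4.6  1.6] [ 0.  -0.3 -0.5]
3 [ 0.1 -6.9  2.4] [ 0.  -0.3 -0.5]
4 [ 0.1 -9.1  3.2] [ 0.  -0.3 -0.5]
```

The ring hit its stop at the predicted angle: the reaction is about 16 N along the tangent and the tool no longer moves. I'll release and rise.

{"api": "carry_out", "payload": {"motion": [0, -0.0046, 0.0015, 0, 0, 0, -1, 0, -0.0046, 0.0015, 0, 0, 0, -1, 0, -0.0046, 0.0015, 0, 0, 0, -1, -0.03, -0.004, 0.001, 0, 0, 0, -1, -0.07, -0.004, 0.001, 6, 0, 0, -1, -0.11, -0.004, 0.001, 13, 0, 0, -1, -0.15, -0.004, 0.001, 20, 0, 0, -1, -0.17, -0.004, 0.001, 27, 0, 0, -1]}}

```text
time_s: 5.15
tcp_pos: [0.523, -0.0074, 0.2394]
orientation: [-0.116, 0.695, 0.114, 0.701]
ft_force: [1.5, -0.6, 0.9]
opening: 0.085
```

```bash
python3 snap.py w5;python3 - <<'E'
from h import *
from bench import manip
o=manip.observe()
for p,y in [((.425,-.25,.23),1.5708)]:
    print([q.round(2) for q in rel(o,mk(down(y),p))])
d=manip.get_image("side");np.savez("/tmp/side5.npz",**d);crop(d,210,150,350,250,5.5,"pics/s5.png")
E
```

```text
5.2 [ 0.52459202 -0.00780994  0.24222372] [ 0.96127056 -0.03481892  3.25612399] 0.0853451787364775
[array([  11.69, -198.41, -170.95]), array([18.36,  0.74,  0.32])]
```

View pics/w5.png

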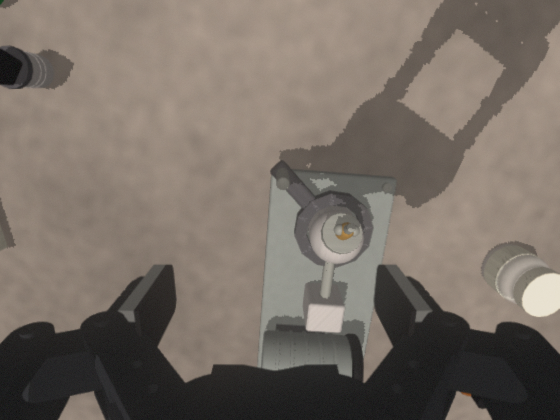

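View pics/s5.png

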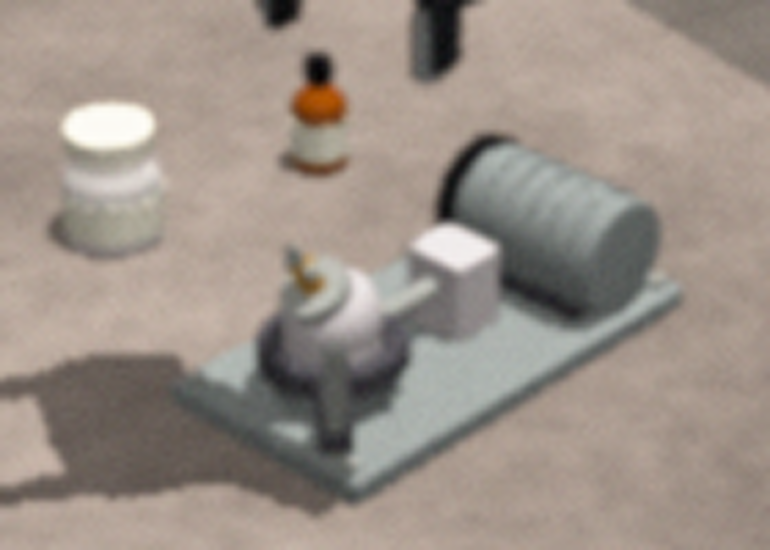

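The lug, with the post at wrist (284,184), now covers the white mark, so the ring is locked. Next I'll view the coupler from two places.

{"api": "carry_out", "payload": {"motion": [0.012, -0.198, -0.171, 18, 0.5, 0, -1, 0.012, -0.198, -0.171, 18, 0.5, 0, -1, 0.012, -0.198, -0.171, 18, 0.5, 0, -1, 0.012, -0.198, -0.171, 18, 0.5, 0, -1, 0.012, -0.198, -0.171, 18, 0.5, 0, -1, 0.012, -0.198, -0.171, 18, 0.5, 0, -1, 0.012, -0.198, -0.171, 18, 0.5, 0, -1, 0.012, -0.198, -0.171, 18, 0.5, 0, -1]}}

```text
time_s: 5.92
tcp_pos: [0.4222, -0.2521, 0.22]
orientation: [-0.005, 0.711, 0.005, 0.703]
ft_force: [-0.1, 0.0, 0.1]
opening: 0.0854
```

```bash
python3 snap.py w6
```

```text
5.9667 [ 0.42300113 -0.25034576  0.22019198] [-0.60843443  0.43688883 -0.27187534] 0.08576239354139845
```

View pics/w6.png

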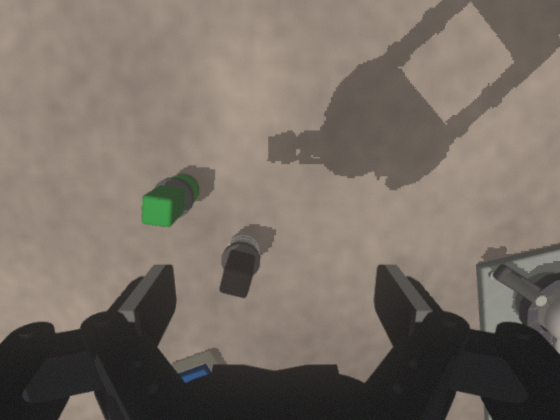

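{"api": "carry_out", "payload": {"motion": [0, -0.06, 0.03, 0, 0, 0, -1, 0, -0.06, 0.03, 0, 0, 0, -1, 0, -0.06, 0.03, 0, 0, 0, -1]}}

```text
time_s: 6.22
tcp_pos: [0.4566, -0.3108, 0.2202]
orientation: [-0.007, 0.71, 0.006, 0.704]
ft_force: [0.3, -0.1, 0.3]
opening: 0.0853
```

```bash
python3 snap.py w7
python3 - <<'E'
from h import *
for k in("w6","w7"):
    d=load(k); T=d["camera_from_world"]
    u,v=proj(d,[.5,-.285,.09])[0]; print(k,u,v)
    u=int(u);v=int(v); x0=max(0,min(560-140,u-70));y0=max(0,min(315,v-50)); print(x0,y0); crop(d,x0,y0,x0+140,y0+105,5,f"pics/{k}c.png")
E
```

```text
6.2667 [ 0.45596847 -0.30889159  0.22022739] [-0.61036184  0.39012467  0.48034463] 0.08581847208204668
w6 237.12541068709845 285.02949747958974
167 235
w7 304.3644606565778 249.8789696209738
234 199
```

View pics/w6c.png

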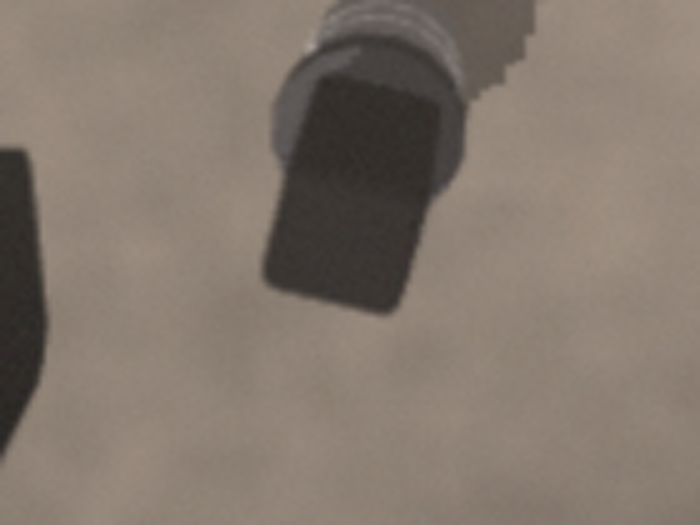

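View pics/w7c.png

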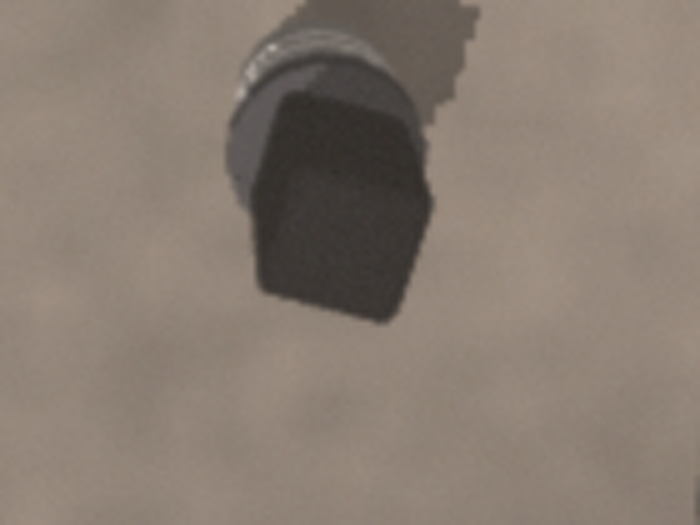

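Run:
```python
from h import *
a=load("w6");b=load("w7")
A=lambda u,v:(a,167+u/5,235+v/5); B=lambda u,v:(b,234+u/5,199+v/5)
pts=[]
for p,q in [((264,286),(259,293)),((394,315),(388,324))]:
    x,r=tri([A(*p),B(*q)]);print(x.round(4),np.round(r,4));pts.append(x)
print("edge",np.linalg.norm(pts[1]-pts[0]),np.arctan2(*(pts[1]-pts[0])[[1,0]]))
for d,n in((a,"a"),(b,"b")):
    c=cloud(d).reshape(-1,3);k=(np.linalg.norm(c[:,:2]-[.5,-.288],axis=1)<.03)&(c[:,2]>.087)&(c[:,2]<.098);q=c[k]
    (cx,cy),(w,h),ang=cv2.minAreaRect((q[:,:2]*1000).astype(np.float32))
    print(n,k.sum(),"z",np.median(q[:,2]),"rect",cx,cy,w,h,ang, "mean",q.mean(0).round(4))
    k=(np.linalg.norm(c[:,:2]-[.5,-.288],axis=1)<.035)&(c[:,2]>.044)&(c[:,2]<.048);print("flange",c[k].mean(0) if k.any() else None)
    k=(np.linalg.norm(c[:,:2]-[.44,-.35],axis=1)<.035)&(c[:,2]>.08)&(c[:,2]<.12);print("green",c[k].mean(0).round(3) if k.any() else None)
from bench import manip
o=manip.observe();print(o["joint_pos"].round(2))
```

```text
[ 0.5078 -0.3008  0.0895] [0. 0.]
[ 0.5144 -0.2777  0.0873] [0.0001 0.0001]
edge 0.02416688127400578 1.2930389234979627
a 793 z 0.09150967943894908 rect 497.31317138671875 -286.7456970214844 26.01017189025879 26.27984619140625 74.99319458007812 mean [ 0.4962 -0.2865  0.0913]
flange [ 0.48987923 -0.28557274  0.04570294]
green [ 0.431 -0.35   0.09 ]
b 856 z 0.09142169784077062 rect 497.22784423828125 -286.71478271484375 26.132001876831055 25.98074722290039 74.89961242675781 mean [ 0.4963 -0.287   0.0912]
flange [ 0.48821485 -0.29047249  0.04567163]
green [ 0.431 -0.352  0.091]
[-0.81  0.11  1.67 -0.01  1.37 -2.4 ]
```

Run:
```python
from h import *
from bench import manip
o=manip.observe()
for p,y in [((.4975,-.2867,.12),1.308),((.4975,-.2867,.0535),1.308)]:
    print([q.round(2) for q in rel(o,mk(down(y),p))])
```

```text
[array([99.84, 21.36, 42.88]), array([16.19, -0.52,  0.07])]
[array([166.34,  21.36,  43.49]), array([16.19, -0.52,  0.07])]
```

{"api": "carry_out", "payload": {"motion": [0.03, 0.0214, 0.043, 7, -0.5, 0, -0.2, 0.07, 0.0214, 0.043, 14, -0.5, 0, -0.2, 0.1, 0.0214, 0.043, 16.2, -0.5, 0, -0.2, 0.1, 0.0214, 0.043, 16.2, -0.5, 0, -0.2, 0.1, 0.0214, 0.043, 16.2, -0.5, 0, -0.2], "squeeze": 100}}

```text
time_s: 6.68
tcp_pos: [0.4955, -0.2841, 0.1189]
orientation: [0.092, 0.703, -0.091, 0.699]
ft_force: [-0.6, -0.3, 1.5]
opening: 0.0509
```

```bash
python3 snap.py w8
python3 - <<'E'
from h import *
from bench import manip
o=manip.observe()
for p,y in [((.4975,-.2867,.12),1.308),((.4975,-.2867,.0535),1.308)]:
    print([q.round(2) for q in rel(o,mk(down(y),p))])
E
```

```text
6.7333 [ 0.49699245 -0.28617421  0.12179752] [ 0.48343306 -1.30703386  1.16150144] 0.0509496888956297
[array([ 1.8 , -0.37,  0.63]), array([0.1 , 0.03, 0.13])]
[array([68.3 , -0.23,  0.59]), array([0.1 , 0.03, 0.13])]
```

View pics/w8.png

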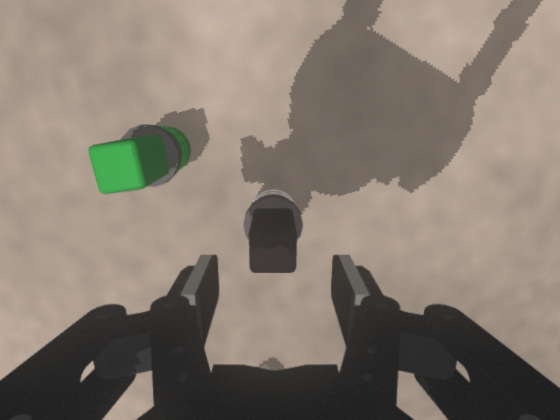

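The black coupler grip at (273,240) is square to the jaws and centred between them, with the green part well clear at (140,165). I'll descend.

{"api": "carry_out", "payload": {"motion": [0.025, 0, 0.0005, 0, 0, 0, -0.2, 0.05, 0, 0.0005, 0, 0, 0, -0.2, 0.0675, 0, 0.0005, 0, 0, 0, -0.2, 0.0675, 0, 0.0005, 0, 0, 0, -0.2, 0.0675, 0, 0.0005, 0, 0, 0, -0.2]}}

```text
time_s: 7.15
tcp_pos: [0.4981, -0.2884, 0.0557]
orientation: [0.091, 0.7, -0.094, 0.702]
ft_force: [-0.3, -0.4, -0.1]
opening: 0.0515
```

{"api": "carry_out", "payload": {"motion": [0, 0, 0, 0, 0, 0, 1, 0, 0, 0, 0, 0, 0, 1, 0, 0, 0, 0, 0, 0, 1, 0, 0, 0, 0, 0, 0, 1, 0, 0, 0, 0, 0, 0, 1, 0, 0, 0, 0, 0, 0, 1], "squeeze": 100}}

```text
time_s: 7.65
tcp_pos: [0.4988, -0.289, 0.0564]
orientation: [0.091, 0.699, -0.095, 0.702]
ft_force: [-0.8, 1.5, 6.7]
opening: 0.0247
```

```bash
python3 snap.py w9
python3 - <<'E'
from h import *
from bench import manip
o=manip.observe();print(toolT(o).round(4),o["joint_pos"].round(2))
E
```

```text
7.7 [ 0.49877917 -0.28899445  0.0563723 ] [-0.96081042  0.38530904  6.94267173] 0.024815227161945543
[[ 0.0036  0.2607  0.9654  0.4988]
 [-0.0058  0.9654 -0.2607 -0.289 ]
 [-1.     -0.0047  0.005   0.0564]
 [ 0.      0.      0.      1.    ]] [-0.73  0.36  1.73 -0.    1.05 -2.04]
```

View pics/w9.png

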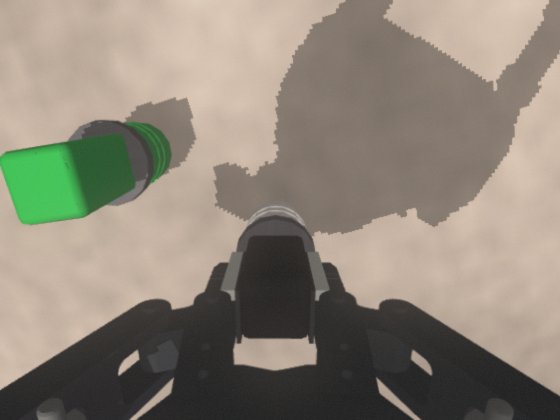

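```bash
cat > nip.py <<'E'
from h import *
from bench import manip
import sys
yaw=.2525; px=np.array([np.cos(yaw),np.sin(yaw),0]); n=-np.sin(.5)*px+np.array([0,0,np.cos(.5)])
py=np.array([-np.sin(yaw),np.cos(yaw),0])
seat=np.array([.540,.0635,.0867]); L=.0564
Rt=np.column_stack([-n,py,np.cross(-n,py)])
def target(h): return mk(Rt,seat+(L+h)*n)
if __name__=="__main__":
    o=manip.observe();print(o["tcp_pos"].round(4),o["ft_force"].round(1),o["opening"],o["time_s"],o["joint_pos"].round(2))
    T=toolT(o);m=T[:3,3]+L*T[:3,0]; v=m-seat
    print("mouth est: h",(v@n).round(4),"lat px,py",(v@np.cross(py,n)).round(4),(v@py).round(4),"tilt err deg",np.degrees(np.arccos(np.clip(-T[:3,0]@n,-1,1))).round(2))
    for h in map(float,sys.argv[1:]):
        print(h,*[q.round(2) for q in rel(o,target(h))])
E
python3 nip.py .06
```

```text
[ 0.4988 -0.289   0.0564] [-1.   0.4  6.9] 0.024815227161945543 7.7 [-0.73  0.36  1.73 -0.    1.05 -2.04]
mouth est: h -0.0148 lat px,py -0.1538 -0.3314 tilt err deg 28.54
0.06 [-134.49  322.88  -99.97] [-28.87 -27.8    7.72]
```

{"api": "carry_out", "payload": {"motion": [-0.02, 0, 0, 0, 0, 0, 1, -0.06, 0, 0, 0, 0, 0, 1, -0.1, 0, 0, 0, 0, 0, 1, -0.134, 0, 0, 0, 0, 0, 1, -0.134, 0.03, -0.01, -3, -3, 1, 1, -0.134, 0.065, -0.02, -6, -6, 2, 1, -0.134, 0.1, -0.03, -9, -9, 2, 1, -0.134, 0.135, -0.04, -12, -12, 3, 1, -0.134, 0.165, -0.05, -15, -14, 4, 1, -0.134, 0.165, -0.05, -15, -14, 4, 1]}}

```text
time_s: 8.53
tcp_pos: [0.4896, -0.1096, 0.186]
orientation: [0.012, 0.614, 0.015, 0.789]
ft_force: [-0.5, -1.2, -2.9]
opening: 0.0247
```

```bash
python3 nip.py .06
```

```text
[ 0.4896 -0.1096  0.186 ] [-0.5 -1.2 -2.9] 0.024670021696244503 8.5333 [-0.57 -0.18  2.04  0.19  1.09 -2.21]
mouth est: h 0.0766 lat px,py -0.047 -0.1564 tilt err deg 14.31
0.06 [  2.52 159.16  -2.78] [-13.75 -14.01   3.09]
```

{"api": "carry_out", "payload": {"motion": [0.0, 0.035, 0, -3, -3, 0.7, 1, 0.0, 0.07, -0.001, -6, -6, 1.4, 1, 0.001, 0.105, -0.002, -9, -9, 2, 1, 0.002, 0.135, -0.003, -12, -12, 2.6, 1, 0.0025, 0.159, -0.003, -13.7, -14, 3, 1, 0.0025, 0.159, -0.003, -13.7, -14, 3, 1, 0.0025, 0.159, -0.003, -13.7, -14, 3, 1]}}

```text
time_s: 9.12
tcp_pos: [0.4886, 0.0447, 0.1894]
orientation: [-0.065, 0.506, 0.104, 0.854]
ft_force: [-0.5, 0.3, -2.2]
opening: 0.0248
```

```bash
python3 snap.py w10; python3 nip.py .06 .03
python3 - <<'E'
from h import *
from bench import manip
for n,b in(("side",(210,120,350,240)),("scene",(230,130,370,250))):
    d=manip.get_image(n);np.savez(f"/tmp/{n}10.npz",**d);crop(d,*b,5,f"pics/{n}10.png")
E
```

```text
9.1667 [0.48924207 0.04381015 0.18985263] [-0.05728103 -0.50441403 -2.12738773] 0.025127058187018866
[0.4892 0.0438 0.1899] [-0.1 -0.5 -2.1] 0.025127058187018866 9.1667 [-0.32 -0.43  2.28  0.34  0.88 -2.3 ]
mouth est: h 0.06 lat px,py 0.002 -0.0069 tilt err deg 0.51
0.06 [-0.01  6.38 -2.03] [-0.19  0.01  0.51]
0.03 [29.99  6.65 -2.03] [-0.19  0.01  0.51]
```

View pics/w10.png

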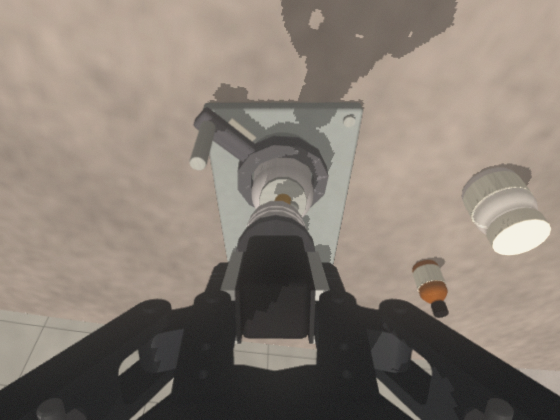

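View pics/side10.png

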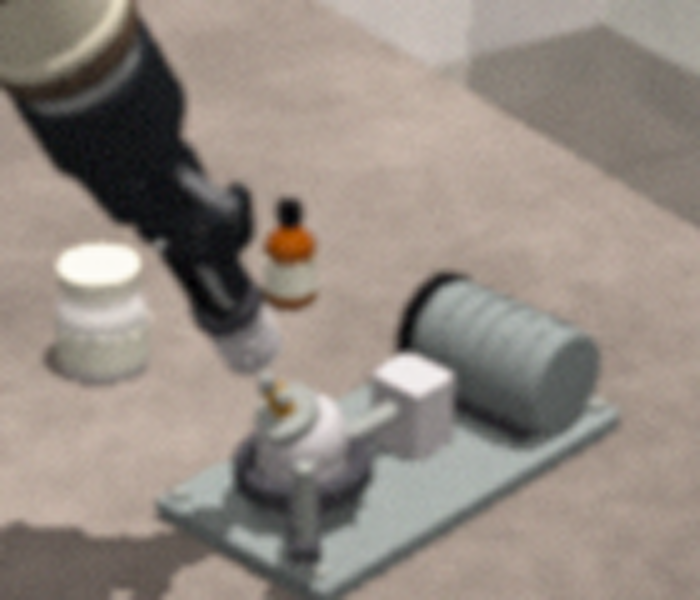

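View pics/scene10.png

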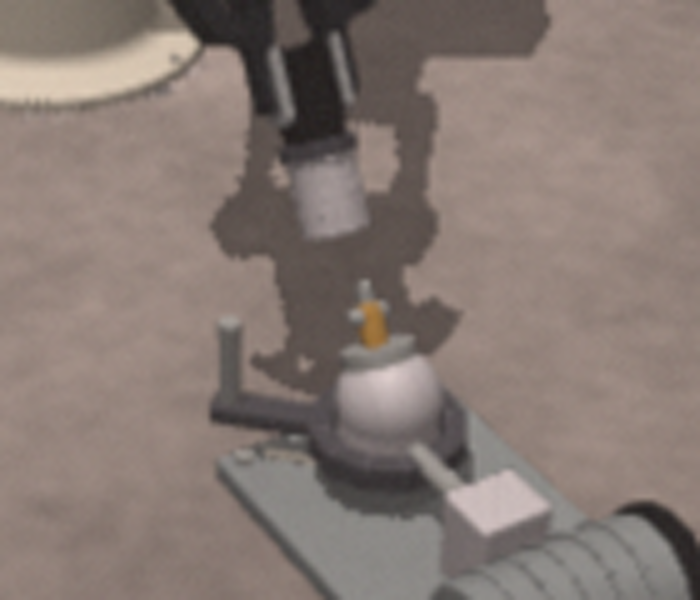

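Run:
```python
from h import *
a=load("w5");b=load("w10");s=load("scene10");d=load("side10")
crop(a,250,140,390,245,5,"pics/w5c.png");crop(b,170,80,310,185,5,"pics/w10c.png")
obs=[(b,198.5,161.5),(s,230+231/5,130+323/5),(d,210+303/5,120+467/5)]
x,r=tri(obs);print(x,r)
ax=np.array([.5535,.067]);v=x[:2]-ax;print(np.linalg.norm(v),np.arctan2(v[1],v[0])%(2*np.pi)-np.pi)
for q in[(a,284,184),(b,198.5,161.5)]:
    o,rr=ray(*q);p=o+rr*(.095-o[2])/rr[2];v=p[:2]-ax;print(p,np.linalg.norm(v),np.arctan2(v[1],v[0])%(2*np.pi)-np.pi)
```

```text
[ 0.51429728 -0.00306347  0.09025003] [np.float64(0.0017543440250100768), np.float64(0.002704192708782381), np.float64(0.0013075666921048227)]
0.08028538919105074 1.0606646787760852
[ 0.51214914 -0.0038145   0.095     ] 0.08200358234511534 1.042275216291353
[ 0.50961532 -0.00420415  0.095     ] 0.08364147262053108 1.01846180581144
```

View pics/w5c.png

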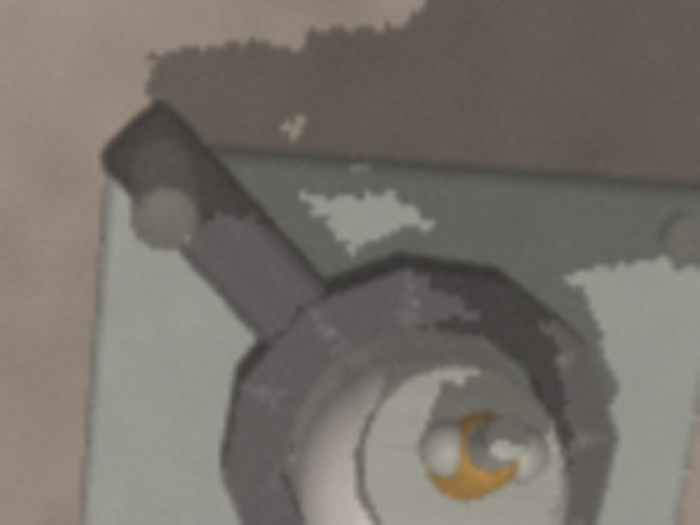

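View pics/w10c.png

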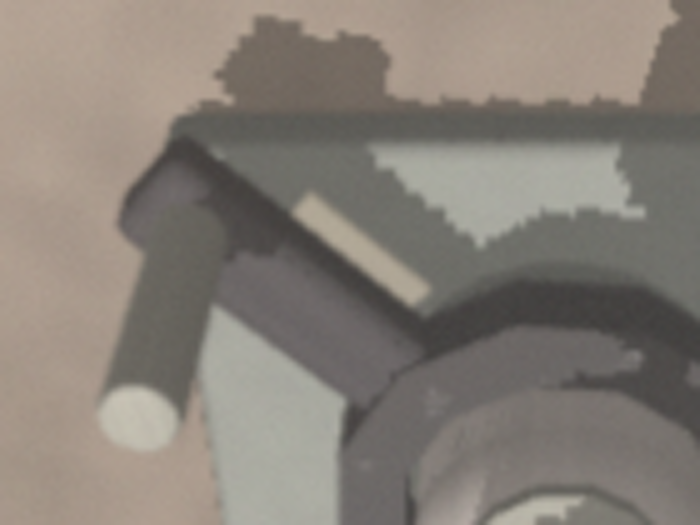

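{"api": "carry_out", "payload": {"motion": [0, 0.0065, -0.002, 0, 0, 0.5, 1, 0.008, 0.0065, -0.002, 0, 0, 0.5, 1, 0.022, 0.0065, -0.002, 0, 0, 0.5, 1, 0.022, 0.0065, -0.002, 0, 0, 0.5, 1, 0.022, 0.0065, -0.002, 0, 0, 0.5, 1, 0.022, 0.0065, -0.002, 0, 0, 0.5, 1]}}

```text
time_s: 9.77
tcp_pos: [0.496, 0.0523, 0.1688]
orientation: [-0.062, 0.507, 0.107, 0.853]
ft_force: [-0.1, -0.6, -3.2]
opening: 0.0248
```

```bash
python3 snap.py w11; python3 nip.py .036 .01 0
python3 - <<'E'
from h import *
from bench import manip
ims=[]
for n,b in(("side",(230,130,300,230)),("scene",(260,140,330,240))):
    d=manip.get_image(n);np.savez(f"/tmp/{n}11.npz",**d);x0,y0,x1,y1=b
    ims.append(cv2.resize(d["img"][y0:y1,x0:x1,::-1],None,fx=5.5,fy=5.5,interpolation=cv2.INTER_CUBIC))
cv2.imwrite("pics/s11.png",np.hstack(ims))
crop(load("w11"),220,140,340,260,5,"pics/w11c.png")
E
```

```text
9.8167 [0.49622166 0.0522521  0.16917531] [-0.48142688  0.1658851  -2.29453405] 0.025047495972450002
[0.4962 0.0523 0.1692] [-0.5  0.2 -2.3] 0.025047495972450002 9.8167 [-0.3  -0.37  2.28  0.35  0.82 -2.31]
mouth est: h 0.0376 lat px,py -0.0001 0.0001 tilt err deg 0.03
0.036 [ 1.65 -0.05  0.13] [-0.26  0.01 -0.03]
0.01 [27.65 -0.06  0.12] [-0.26  0.01 -0.03]
0.0 [37.65 -0.06  0.12] [-0.26  0.01 -0.03]
```

View pics/s11.png

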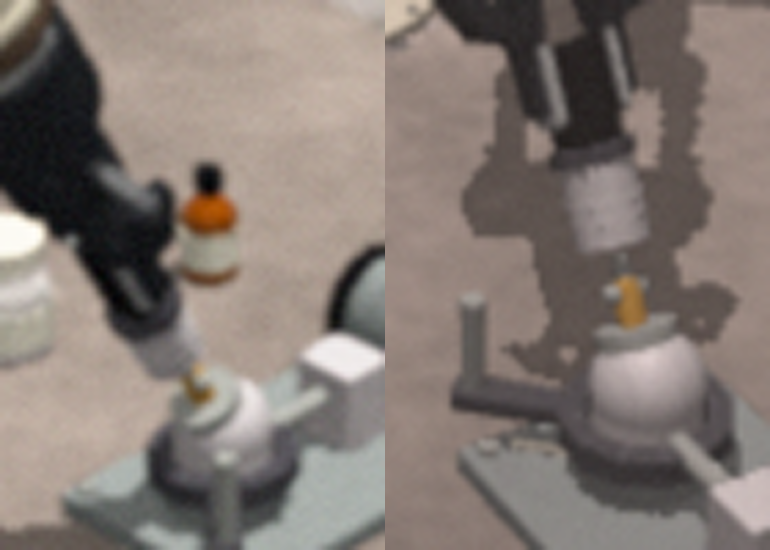

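View pics/w11c.png

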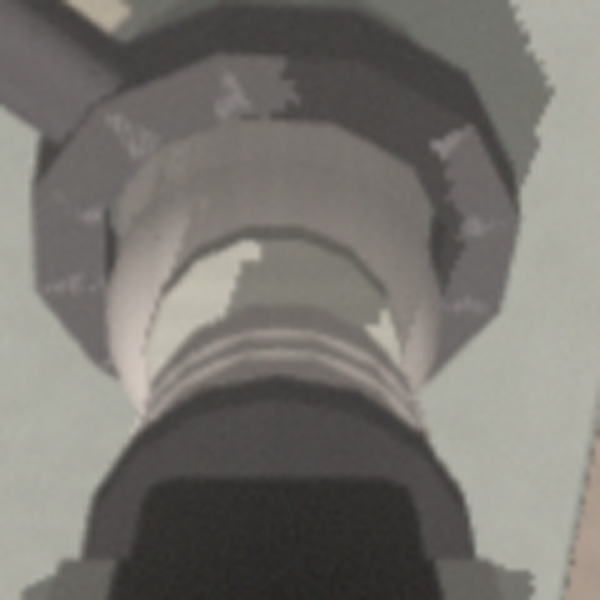

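{"api": "carry_out", "payload": {"motion": [0.006, 0, 0, 0, 0, 0, 1, 0.012, 0, 0, 0, 0, 0, 1, 0.018, 0, 0, 0, 0, 0, 1, 0.024, 0, 0, 0, 0, 0, 1, 0.026, 0, 0, 0, 0, 0, 1, 0.026, 0, 0, 0, 0, 0, 1]}}

```text
time_s: 10.42
tcp_pos: [0.509, 0.0554, 0.1462]
orientation: [-0.062, 0.506, 0.107, 0.854]
ft_force: [1.5, -2.1, -0.7]
opening: 0.0249
```

```bash
python3 nip.py .01 0
```

```text
[0.509  0.0554 0.1462] [ 1.5 -2.1 -0.7] 0.024891024799503614 10.4167 [-0.28 -0.28  2.27  0.37  0.75 -2.32]
mouth est: h 0.0112 lat px,py 0.0005 -0.0001 tilt err deg 0.07
0.01 [ 1.17  0.13 -0.4 ] [-0.25  0.07  0.01]
0.0 [11.17  0.13 -0.41] [-0.25  0.07  0.01]
```

{"api": "carry_out", "payload": {"motion": [0.003, 0, 0, 0, 0, 0, 1, 0.006, 0, 0, 0, 0, 0, 1, 0.009, 0, 0, 0, 0, 0, 1, 0.011, 0, 0, 0, 0, 0, 1, 0.011, 0, 0, 0, 0, 0, 1]}}

```text
time_s: 10.83
tcp_pos: [0.5141, 0.0567, 0.1371]
orientation: [-0.063, 0.506, 0.107, 0.854]
ft_force: [-3.2, -1.6, 8.6]
opening: 0.0246
```

```bash
cat >> nip.py <<'E'
    print("axial force",(o["ft_force"]@n).round(2),"lat",(o["ft_force"]@py).round(2),(o["ft_force"]@np.cross(py,n)).round(2),"moment",o["moment"].round(2))
E
python3 nip.py  0
```

```text
[0.5141 0.0567 0.1371] [-3.2 -1.6  8.6] 0.024626539148332363 10.8333 [-0.27 -0.25  2.27  0.38  0.72 -2.33]
mouth est: h 0.0007 lat px,py 0.0008 -0.0002 tilt err deg 0.09
0.0 [ 0.69  0.16 -0.69] [-0.23  0.09  0.01]
axial force 9.27 lat -0.78 1.03 moment [-0.24  0.08 -0.1 ]
```

{"api": "carry_out", "payload": {"motion": [0.001, 0, 0, 0, 0, 0, 1, 0.002, 0, 0, 0, 0, 0, 1, 0.002, 0, 0, 0, 0, 0, 1]}}

```text
time_s: 11.08
tcp_pos: [0.5148, 0.0569, 0.1364]
orientation: [-0.063, 0.506, 0.108, 0.853]
ft_force: [-15.9, -4.4, 20.3]
opening: 0.0251
```

```bash
python3 nip.py  0
```

```text
[0.5148 0.0569 0.1364] [-15.9  -4.4  20.3] 0.02509904715435827 11.0833 [-0.27 -0.24  2.26  0.38  0.72 -2.33]
mouth est: h -0.0003 lat px,py 0.001 -0.0001 tilt err deg 0.03
0.0 [-0.25  0.12 -0.96] [-0.13  0.03 -0.01]
axial force 25.77 lat -0.31 -4.77 moment [-0.44  1.18 -0.05]
```

{"api": "carry_out", "payload": {"motion": [0.001, 0, -0.0005, 0, 0, 0, 1, 0.001, 0, -0.0005, 0, 0, 0, 1, 0.001, 0, -0.0005, 0, 0, 0, 1]}}

```text
time_s: 11.33
tcp_pos: [0.5149, 0.0569, 0.1364]
orientation: [-0.064, 0.506, 0.108, 0.853]
ft_force: [-27.6, -6.4, 32.1]
opening: 0.0248
```

```bash
python3 nip.py  0; python3 snap.py w12
python3 - <<'E'
from h import *
from bench import manip
ims=[]
for n,b in(("side",(230,130,300,230)),("scene",(260,140,330,240))):
    d=manip.get_image(n);np.savez(f"/tmp/{n}12.npz",**d);x0,y0,x1,y1=b
    ims.append(cv2.resize(d["img"][y0:y1,x0:x1,::-1],None,fx=5.5,fy=5.5,interpolation=cv2.INTER_CUBIC))
cv2.imwrite("pics/s12.png",np.hstack(ims))
crop(load("w12"),220,140,340,260,5,"pics/w12c.png")
E
```

```text
[0.5149 0.0569 0.1364] [-27.6  -6.4  32.1] 0.0248180355341598 11.3333 [-0.27 -0.24  2.26  0.38  0.72 -2.33]
mouth est: h -0.0003 lat px,py 0.0011 -0.0001 tilt err deg 0.05
0.0 [-0.33  0.13 -1.08] [-0.07  0.05 -0.02]
axial force 41.7 lat 0.71 -9.48 moment [-0.39  2.   -0.02]
11.3833 [0.51489532 0.05692461 0.13636649] [-26.99056381  -5.69180119  32.60489146] 0.02498981469847603
```

View pics/s12.png

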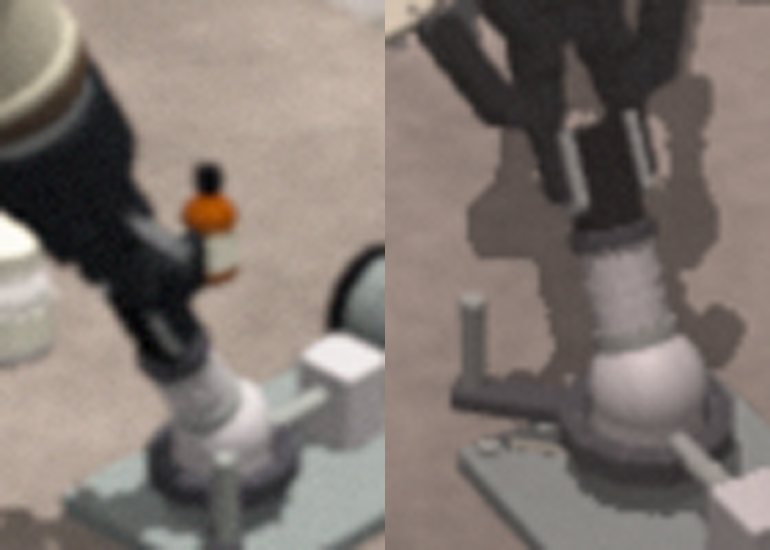

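View pics/w12c.png

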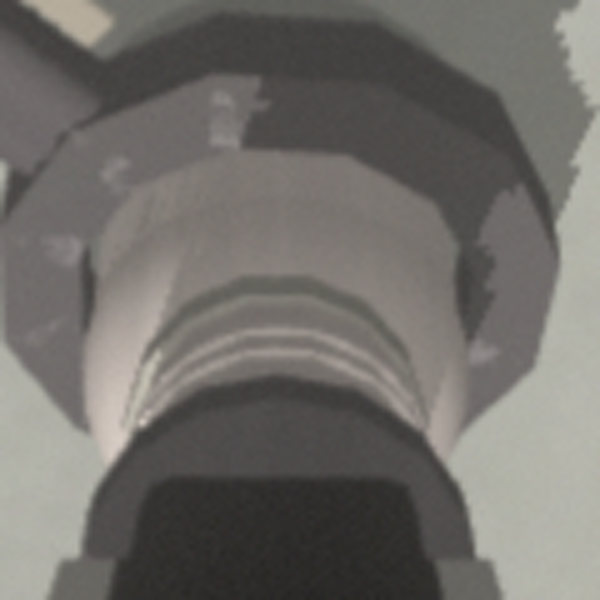

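{"api": "carry_out", "payload": {"motion": [-0.0007, 0, -0.0003, 0, 0, 0, 1, -0.0007, 0, -0.0003, 0, 0, 0, 1, -0.0007, 0, -0.0003, 0, 0, 0, 1, -0.0007, 0, -0.0003, 0, 0, 0, 1]}}

```text
time_s: 11.82
tcp_pos: [0.5147, 0.0568, 0.1364]
orientation: [-0.063, 0.505, 0.108, 0.854]
ft_force: [-14.9, -3.1, 21.2]
opening: 0.0249
```

```bash
python3 nip.py  0
```

```text
[0.5147 0.0568 0.1364] [-14.9  -3.1  21.2] 0.024903249159343277 11.8167 [-0.27 -0.25  2.27  0.38  0.71 -2.33]
mouth est: h -0.0003 lat px,py 0.001 -0.0002 tilt err deg 0.13
0.0 [-0.26  0.17 -0.85] [-0.15  0.13  0.01]
axial force 25.86 lat 0.76 -3.22 moment [-0.19  0.88  0.  ]
```

Run:
```python
from bench import manip
print(manip.sign_off())
o=manip.observe();print(o["time_s"],o["tcp_pos"],o["ft_force"],o["opening"])
```

```text
the job is handed in; nothing more can be done
None
the job is handed in; nothing more can be done
```

I locked the ring first. I then gripped the black coupler, not the green look-alike, and pressed it onto the nipple. I handed the job in at about 11.8 s, with the arm still holding the coupler home. No verdict was reported.

**Lock ring:** I swung the post about 1.21 rad. It then stopped moving, with a reaction of about 16 N along its path. The lug lay over the white mark, and the post measured 1.04 to 1.06 rad against 1.055 for the mark. One single-view estimate disagreed slightly at 1.02; I put that down to camera parallax.

**Coupler:** The last 1 mm of commanded push added 16 N with no movement, so the mouth is firmly on the seat. I then eased back.

| Last check | Value |
|---|---|
| Push along the nipple axis | 26 N (pin needs 12 N) |
| Estimated mouth height above the seat | -0.3 mm |
| Sideways offset | 1 mm |
| Tilt error | 0.13° |
| Finger opening | 24.9 mm, coupler still gripped |

**Not confirmed or off:**
- I saw no separate force jump for the snap, so it is inferred from the coupler being home.
- The axial push briefly peaked at about 42 N before I eased off.
- The wrist showed an unexplained upward force of up to 21 N while I pressed the post against its stop.

The jar, the bottle and the slide box were not touched.

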